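# Clamp a column of matchboxes in a ratchet bench clamp

### The job

Build the little matchbox chest of drawers: stack the two loose matchboxes squarely on the one already lying in the bench clamp, in line with it, so that the three make one column. Then close the clamp on the column by pumping its two upright squeeze levers together from above (do not push the jaw itself) until the sprung pad of the moving jaw presses on the column and is pushed about half way into its jaw; never drive the pad all the way in, which would crush the boxes. Finish while still holding the levers squeezed so that this pressure stays on, and leave the eraser, tape roll, notebook and candle as they are.

Things in the scene. Friction and masses are not known exactly. Their poses are not given: they have to be found in the camera images.
- clamp: bench clamp fixed to the desk, 260 mm long: base plate 216 x 60 x 8 mm, fixed aluminium jaw at one end (top at z = 56 mm), black ratchet housing 66 x 42 mm (top at 54 mm) at the other, moving jaw between. Origin on the desk; x along the clamp from the squeeze levers to the fixed jaw (the moving jaw's closing direction), z up. At x: fixed jaw face +60 mm, grip centre -98 mm
- seat (a point): point on top of the base plate (8 mm above the desk) where the column stands, 26.5 mm from the fixed jaw face; axes as the clamp's. Along the clamp the column may stand a few mm off; the jaws put that right
- pad_face (a point): middle of the front face of the moving jaw's sprung pad, a black plate 30 mm wide, 48 mm high (8 to 56 mm above the desk), 4 mm thick, standing 16 mm in front of its aluminium jaw block on three guide pins; faces the clamp's +x. It starts 11 to 29 mm from the near end of the lowest box
- pad (a joint): how far the sprung pad is pushed back into its jaw: 0 = free, 0.016 m = all the way in. The spring is 800 N/m, so the pressing force on the column is 0.8 N per mm; about half way (8 mm) is right
- jaw: moving jaw: aluminium block 10 x 30 x 48 mm with rod and pad; slides along the clamp's x (48 mm). Origin on the rod axis at the block's front, 30 mm above the desk. Friction (4 N) keeps it in place when the levers are let go; if its pad presses harder than that it then slips back, leaving the pad only about 2 mm in
- grip_center (a point): point midway between the two squeeze levers, at the height of their bars' axes (101 mm above the desk); axes as the clamp's. Grip here from above, fingers closing along the clamp's x, one outside each lever
- lever_rear (a joint): angle of both squeeze levers (linked, they close together): 0 open, 0.32 rad fully squeezed. Each ends in a cross bar 14 mm thick, 34 mm long. Width over both bars: 62 mm open, 33 mm squeezed. A spring opens them; 3 to 9 N closes. A full squeeze moves the pawl 10 mm; it pushes the rod once it meets a tooth (every 4 mm), so a full pump gains 8 mm
- box_a: the matchbox lying in the clamp on the base plate, a few mm short of the fixed jaw: closed, 36 x 53 mm, 16 mm high (in the stack each box lies 16.4 mm above the one below). Origin at the centre of its underside; x = across its 36 mm width, y = along its 53 mm length (along the clamp), z up
- box_b: loose closed matchbox, same size and axes as box_a, lying flat on the desk to the robot's left; grip across its 36 mm width
- box_c: the other loose closed matchbox, same size and axes, also to the robot's left; either may go on first
- eraser: bystander: eraser 21 x 52 x 12 mm, leave it
- tape_roll: bystander: roll of tape 56 mm across, 19 mm high, leave it
- book: bystander: pocket notebook 68 x 107 x 9 mm, leave it
- tea_candle: bystander: tea candle 38 mm across, 17 mm high, leave it

How it is judged (in metres and radians):
On the way, in this order (a step that is already met when the one before it is completed fails the run):
1. one loose matchbox lies squarely on the one in the clamp, let go (((horizontal distance between box_b and box_a below 0.006 m and angle between the y axis of box_b and the y axis of box_a, either way round below 0.1 rad and z of box_b in the frame of box_a between 0.0134 and 0.0194 m and contact force between the fingers and box_b below 0.2 N and linear speed of box_b below 0.02 m/s) or (horizontal distance between box_c and box_a below 0.006 m and angle between the y axis of box_c and the y axis of box_a, either way round below 0.1 rad and z of box_c in the frame of box_a between 0.0134 and 0.0194 m and contact force between the fingers and box_c below 0.2 N and linear speed of box_c below 0.02 m/s))), for 0.2 s.
2. both are stacked: a column of three, let go (((horizontal distance between each of box_b, box_c and box_a below 0.006 m and angle between the y axis of each of box_b, box_c and the y axis of box_a, either way round below 0.1 rad and z of box_b in the frame of box_a between 0.0134 and 0.0194 m and z of box_c in the frame of box_a between 0.0298 and 0.0358 m) or (horizontal distance between each of box_c, box_b and box_a below 0.006 m and angle between the y axis of each of box_c, box_b and the y axis of box_a, either way round below 0.1 rad and z of box_c in the frame of box_a between 0.0134 and 0.0194 m and z of box_b in the frame of box_a between 0.0298 and 0.0358 m)) and contact force between the fingers and box_b below 0.2 N and linear speed of each of box_b, box_c below 0.02 m/s and contact force between the fingers and box_c below 0.2 N), for 0.2 s.
3. the levers are squeezed and the pad presses on the column about half way in (value of joint pad between 0.005 and 0.011 m and value of joint lever_rear above 0.03 rad and contact force between the fingers and clamp above 1 N and ((horizontal distance between each of box_b, box_c and box_a below 0.006 m and angle between the y axis of each of box_b, box_c and the y axis of box_a, either way round below 0.1 rad and z of box_b in the frame of box_a between 0.0134 and 0.0194 m and z of box_c in the frame of box_a between 0.0298 and 0.0358 m) or (horizontal distance between each of box_c, box_b and box_a below 0.006 m and angle between the y axis of each of box_c, box_b and the y axis of box_a, either way round below 0.1 rad and z of box_c in the frame of box_a between 0.0134 and 0.0194 m and z of box_b in the frame of box_a between 0.0298 and 0.0358 m))), for 0.3 s.
At the end, for the whole second after the job is handed in: Three matchboxes in one column at the seat (lowest within 8 mm, upper ones within 6 mm and 0.1 rad of it), still, not touched by the fingers, which hold the levers squeezed (over 0.03 rad); the pad presses the column, pushed in 5 to 11 mm of 16 (all of step 3 and horizontal distance between box_a and seat below 0.008 m and height (world z) of box_a between 0.005 and 0.011 m and angle between the y axis of box_a and the x axis of clamp, either way round below 0.08 rad and (contact force between jaw and box_a above 1 N or contact force between jaw and box_b above 1 N or contact force between jaw and box_c above 1 N) and linear speed of each of box_a, box_b, box_c below 0.02 m/s and contact force between the fingers and box_a below 0.2 N and contact force between the fingers and box_b below 0.2 N and contact force between the fingers and box_c below 0.2 N); the arm keeps its last pose, push and grip.
It fails at once if the pad is driven all the way in (past 14 mm): the boxes are crushed (value of joint pad above 0.014 m).
It fails at once if the robot pushes the moving jaw itself (contact force between the arm and jaw above 2 N).
It fails at once if a bystander is shifted by more than 20 mm (distance of any of eraser, tape_roll, book, tea_candle from where it was at the start of the episode above 0.02 m).
It also fails if it takes over 70 s, if anything falls off the work surface, if the arm or the gripper's body presses on something with over 40 N, if the wrist force passes 120 N, or if a joint passes its speed limit or range.

### The arm

A 7-joint arm with a two-finger parallel gripper is mounted at the origin on a cart in front of the work surface, level with it; the furniture and walls round the work are solid. World frame = base frame: x ahead of the robot, y to its left, z up, the work surface at z = 0. Lengths are in m, angles in degrees, forces in N, time in s.
With the tool pointing down it reaches from about 0.35 to 0.775 m from the base axis. Payload 3.1 kg.
Tool frame: the origin (TCP) lies on the centre line of the jaws, within the pads' length; the fingertips stand 17 mm ahead of it and the grasp point (between the pads) lies 2 mm behind it (robot.tip_reach is the distance from the TCP to the fingertips, in m); z points along the fingers, y is the line along which they close (so a half turn about z gives the same grasp; the last joint's range is limited). The gripper opens to 85 mm and grips with 20 to 120 N. Pads are 22 mm wide; open, the fingers measure 114 mm over their backs; the gripper's body (76 mm by 85 mm) begins 54 mm behind the grasp point. The pads swing forward as they close: fully open they stand 13 mm farther back than shut.
Start: joints at [62.756, 17.813, 0.802, 86.603, -0.252, 75.585, -1.558], TCP at [0.231, -0.499, 0.248] pointing down, gripper open.
Joint ranges: [-154.91, 154.91], [-16.99, 109.72], [-72.82, 74.43], [7.12, 147.25], [-82.49, 262.49], [11.32, 116.49], [-174.64, 174.64]. Speed limits (degrees/s): [159.86, 159.86, 180, 180, 180, 180, 180].

### API

Orientations are given as [roll, pitch, yaw] about the fixed x, y, z axes, in that order (R = Rz(yaw) Ry(pitch) Rx(roll)).
In Python, from station import robot, fingers, vision, workorder, recognise gives the robot as it stands. Calls block until the motion is done:
- robot.move_to(position, orientation): joint-space move of the TCP to a pose.
- robot.line_to(position, orientation=None, velocity=0.15, f_stop=None): straight line of the TCP; orientation=None keeps the orientation; velocity is the mean speed in m/s. With f_stop (N) it stops when the force on the tool has changed by that much, and returns True; else False.
- robot.move_j(angles): joint-space move.
- fingers.gripper_to(opening, force=None): opening from 0.0 (shut) to 1.0 (fully open); force is the grip in N (None keeps the last); returns when the fingers have stopped.
- robot.pause(seconds).
- robot.inverse_kinematics(position, orientation): joint angles nearest the present ones, or None.
- vision.grab_frame(name): name is "side" or "top" or "wrist"; returns the picture (384x512x3 uint8, red, green, blue); there is no depth.
- vision.calibration(name): a dict with "mtx" (3x3 intrinsics, pixels), "extrinsics" (4x4, takes a point from world to camera coordinates); the wrist camera has in their place "T_tool_cam" (4x4, takes a point from camera to tool coordinates, whose origin is the TCP and whose axes are the flange's). Camera axes: x right, y up, looking along -z (the intrinsics and any distortion apply to the point x, -y, -z); pixel columns grow to the right and rows downward; lengths in m; the calibration is good to about 2 mm. A picture is of the moment at which its call begins: read the wrist's pose just before it. calibration takes no time and is no camera call.
A pose or a line that the arm cannot do raises robot.PlanningError and nothing moves.
- workorder.close_job(): hands the job in; it is judged then, once.
Trained networks look in the newest picture that a camera, given by its name, has taken for a name from the list of things; names that differ only in an ending like _2 or _b are one class to them, and where a whole thing is asked for, a point or a joint stands for the part that bears it (a point fixed in the world has none). Each returns a list of dicts, best first, with "p" (0 to 1); they miss things now and then, are a little off and sometimes report something else, mostly with a low value. They report only what shows in the picture. A call takes as long as a camera call.
- recognise(label, camera): "rect" ([centre column, centre row, width, height] in pixels, round what is visible of it).
Readings, each from a call of its own:
- robot.current_time_s(): time.
- robot.current_joint_positions(): joint angles.
- robot.current_dq(): joint speeds.
- robot.current_joint_torque(): joint torques, N m.
- robot.current_tool_pos(): TCP position.
- robot.current_eef_rot(): TCP orientation.
- robot.current_contact_force(): force on the tool from outside, world axes, zero at the start.
- robot.current_torque(): the same for the moment, N m.
- robot.current_finger_gap(): opening from 0.0 (shut) to 1.0 (fully open).
- robot.current_gripper_force(): force on a finger pad.
Only numpy, scipy, OpenCV 4.12 (cv2) and the standard library are available. Lean on these libraries where they do the work, as an engineer would, in place of code of your own. Each camera call takes 0.05 s, during which the arm holds its last target. There are 200 camera calls.

## Working session

There is one attempt and no reset: what is moved stays moved. The work goes in short steps, each a Python script; the robot and the scene stay as the last script left them, time stands still between calls to the robot, and variables do not carry over. Pictures are saved under pics/ and viewed, at most 10 in all, crops included, and the job is handed in when it is done.

```bash
ls; mkdir -p pics
cat > h.py <<'E'
import numpy as np, cv2
from station import robot, fingers, vision, workorder, recognise
def snap(cam,name):
    im=vision.grab_frame(cam); cv2.imwrite(f'pics/{name}.png',im[:,:,::-1]); return im
def ray(cam,uv,T=None):
    c=vision.calibration(cam); K=np.array(c['mtx'])
    d=np.array([(uv[0]-K[0,2])/K[0,0],-(uv[1]-K[1,2])/K[1,1],-1.])
    W=np.linalg.inv(np.array(c['extrinsics'])) if T is None else T
    return W[:3,3],W[:3,:3]@d
def onz(cam,uv,z,T=None):
    o,d=ray(cam,uv,T); return o+d*(z-o[2])/d[2]
def proj(cam,p,T=None):
    c=vision.calibration(cam); K=np.array(c['mtx'])
    E=np.array(c['extrinsics']) if T is None else np.linalg.inv(T)
    q=E@np.append(p,1); return np.array([K[0,0]*q[0]/-q[2]+K[0,2],K[1,1]*-q[1]/-q[2]+K[1,2]])
E
python3 - <<'E'
from h import *
for c in ('top','side','wrist'):
    snap(c,c+'0'); k=vision.calibration(c); print(c,{a:np.round(b,4).tolist() if not isinstance(b,str) else b for a,b in k.items()})
for n in ('box_a','clamp','pad_face','jaw','lever_rear','eraser','tape_roll','book','tea_candle'):
    for c in ('top','side'):
        print(n,c,[(np.round(r['rect']).tolist(),round(r['p'],2)) for r in recognise(n,c)][:4])
a=cv2.imread('pics/top0.png');cv2.imwrite('pics/top0b.png',cv2.resize(a,(800,600),interpolation=cv2.INTER_CUBIC))
print(robot.current_time_s(),robot.current_eef_rot())
E
```

```text
pics
top {'mtx': [[432.8413, 0.0, 256.2755], [0.0, 432.8413, 180.4675], [0.0, 0.0, 1.0]], 'extrinsics': [[-0.0295, -0.9992, 0.0254, 0.0153], [0.9903, -0.0257, 0.1368, -0.521], [-0.136, 0.0292, 0.9903, -1.1081], [0.0, 0.0, 0.0, 1.0]]}
side {'mtx': [[376.0859, 0.0, 254.951], [0.0, 376.0859, 196.7068], [0.0, 0.0, 1.0]], 'extrinsics': [[0.9955, -0.0938, 0.0165, -0.5116], [0.036, 0.531, 0.8466, -0.1238], [-0.0881, -0.8422, 0.532, -0.9246], [0.0, 0.0, 0.0, 1.0]]}
wrist {'mtx': [[331.509, 0.0, 259.3664], [0.0, 331.509, 189.176], [0.0, 0.0, 1.0]], 'T_tool_cam': [[0.0001, 0.9621, 0.2728, 0.0703], [1.0, 0.0, -0.0004, 0.0007], [-0.0004, 0.2728, -0.9621, -0.1259], [0.0, 0.0, 0.0, 1.0]]}
box_a top [([274.0, 173.0, 25.0, 13.0], 0.7), ([188.0, 172.0, 21.0, 15.0], 0.7), ([175.0, 215.0, 20.0, 13.0], 0.51)]
box_a side [([225.0, 192.0, 12.0, 14.0], 0.72), ([265.0, 276.0, 18.0, 53.0], 0.66), ([261.0, 196.0, 16.0, 12.0], 0.56), ([269.0, 238.0, 13.0, 4.0], 0.43)]
clamp top [([300.0, 177.0, 100.0, 31.0], 0.86)]
clamp side [([264.0, 262.0, 35.0, 88.0], 0.86), ([253.0, 175.0, 31.0, 20.0], 0.64), ([291.0, 219
[... 212 characters left out ...]
0.5)]
lever_rear top [([332.0, 178.0, 17.0, 13.0], 0.47)]
lever_rear side [([264.0, 261.0, 15.0, 14.0], 0.6)]
eraser top [([229.0, 146.0, 22.0, 12.0], 0.61)]
eraser side [([289.0, 217.0, 20.0, 11.0], 0.65)]
tape_roll top [([145.0, 230.0, 21.0, 19.0], 0.55), ([331.0, 177.0, 15.0, 13.0], 0.35)]
tape_roll side [([210.0, 180.0, 18.0, 8.0], 0.49)]
book top [([129.0, 183.0, 45.0, 35.0], 0.93)]
book side [([252.0, 174.0, 30.0, 20.0], 0.75), ([225.0, 190.0, 14.0, 18.0], 0.41)]
tea_candle top [([373.0, 215.0, 13.0, 15.0], 0.6), ([296.0, 177.0, 8.0, 15.0], 0.27), ([186.0, 172.0, 20.0, 18.0], 0.15)]
tea_candle side [([224.0, 339.0, 14.0, 19.0], 0.64)]
1.05 [1.79999080e+02 1.58687661e-03 2.48606625e+01]
```

View pics/top0b.png

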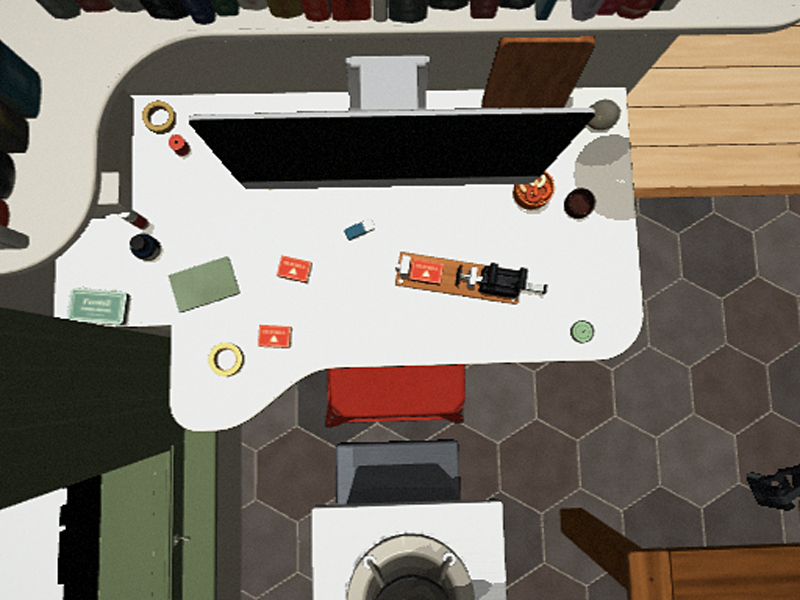

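View pics/side0.png

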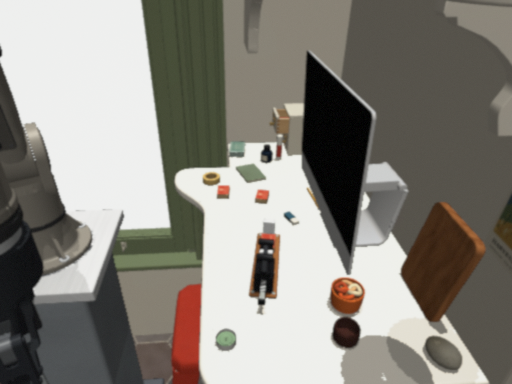

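The top view shows the clamp around (300,177) px of 512, levers to the right (−y) and the fixed jaw to the left. box_a is in it at (274,173), and the loose boxes are at (188,172) and (175,215). The side view agrees.

```bash
cat >> h.py <<'E'
from scipy.spatial.transform import Rotation as R
def toolT():
    T=np.eye(4);T[:3,3]=robot.current_tool_pos();T[:3,:3]=R.from_euler('xyz',robot.current_eef_rot(),degrees=True).as_matrix();return T
def wsnap(name):
    T=toolT()@np.array(vision.calibration('wrist')['T_tool_cam']); return snap('wrist',name),T
def redbox(im,T,z):
    """poses (x,y, yaw of long axis, sizes) of red blobs at top height z"""
    h=cv2.cvtColor(im,cv2.COLOR_RGB2HSV); m=(((h[...,0]<8)|(h[...,0]>172))&(h[...,1]>120)&(h[...,2]>80)).astype(np.uint8)
    m=cv2.morphologyEx(m,cv2.MORPH_CLOSE,np.ones((9,9)));out=[]
    for c in cv2.findContours(m,cv2.RETR_EXTERNAL,cv2.CHAIN_APPROX_NONE)[0]:
        if cv2.contourArea(c)<300: continue
        P=np.array([onz('wrist',p[0],z,T)[:2] for p in c],np.float32)
        (cx,cy),_,_=r=cv2.minAreaRect(P*1000); b=cv2.boxPoints(r); e=[b[1]-b[0],b[2]-b[1]]
        L=max(e,key=np.linalg.norm); out.append([cx/1000,cy/1000,np.degrees(np.arctan2(L[1],L[0]))%180,np.linalg.norm(e,axis=1).max(),np.linalg.norm(e,axis=1).min()])
    return out
E
python3 - <<'E'
from h import *
for n,uv,z in (('a',(274,173),.024),('b',(188,172),.016),('c',(175,215),.016),('fixjaw',(258,169),.056),('lev',(342,184),.1),('erasr',(229,146),.012)):
    print(n,onz('top',uv,z).round(3))
for xy,yaw in (((.55,-.03),-10),((.56,.21),0),((.45,.25),0),((.53,-.17),80)):
    for y in (yaw,yaw+90,yaw-90):
      q=robot.inverse_kinematics([*xy,.2],[180,0,y]); print(xy,y,None if q is None else np.round(q))
E
```

```text
a [ 0.542 -0.048  0.024]
b [0.552 0.183 0.016]
c [0.437 0.218 0.016]
fixjaw [ 0.548 -0.004  0.056]
lev [ 0.498 -0.211  0.1  ]
erasr [0.621 0.072 0.012]
(0.55, -0.03) -10 [  17.   21.  -21.   90.    8.   70. -105.]
(0.55, -0.03) 80 [ 27.  23. -35.  90.  14.  71. -20.]
(0.55, -0.03) -100 [ 43.  32. -62.  89.  29.  76. 148.]
(0.56, 0.21) 0 [  10.   34.  -50.   82.   26.   77. -132.]
(0.56, 0.21) 90 [ 13.  36. -56.  82.  30.  78. -45.]
(0.56, 0.21) -90 [ 15.  38. -62.  82.  34.  80. 133.]
(0.45, 0.25) 0 [  10.   24.  -55.   95.   21.   71. -139.]
(0.45, 0.25) 90 [ 14.  27. -62.  95.  25.  73. -53.]
(0.45, 0.25) -90 [ 14.  27. -62.  95.  25.  73. 127.]
(0.53, -0.17) 80 [ 33.  22. -23.  89.   9.  70.  -1.]
(0.53, -0.17) 170 [ 40.  24. -32.  89.  13.  71.  85.]
(0.53, -0.17) -10 [ 25.  21. -12.  90.   4.  70. -88.]
```

Run:
```python
from h import *
def look(xy,yaw,z,name,h):
    t=np.radians(yaw); robot.move_to([xy[0]-.07*np.cos(t),xy[1]-.07*np.sin(t),h],[180,0,yaw])
    im,T=wsnap(name); np.save(f'pics/{name}.npy',T)
    for r in redbox(im,T,z): print(name,np.round(r,4))
    return im
look((.542,-.048),79,.024,'wa',.16)
print(robot.current_time_s())
look((.552,.183),79,.016,'wb',.14)
look((.437,.218),79,.016,'wc',.14)
print(robot.current_time_s())
```

```text
wa [ 0.6782 -0.2406  3.2143 29.0624 18.3892]
wa [ 5.41800e-01 -4.41000e-02  7.87815e+01  5.31991e+01  3.61533e+01]
2.8917
wb [ 0.5531  0.1836 75.6054 52.5082 35.7621]
wb [ 0.4383  0.2178 85.3837 52.8223 35.9344]
wc [  0.3778   0.1175  90.1132 113.5818  16.3902]
wc [ 0.5529  0.1837 75.7241 52.4145 35.9429]
wc [ 0.4381  0.218  85.3418 52.4329 35.7415]
4.4667
```

View pics/wa.png

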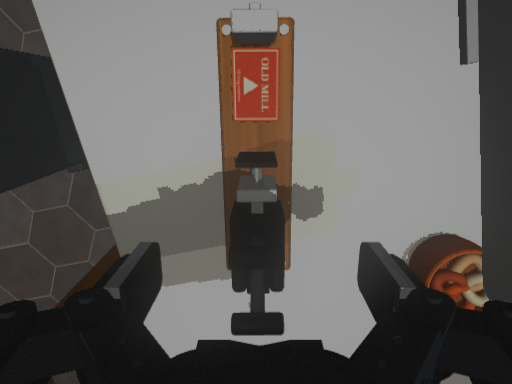

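View pics/wc.png

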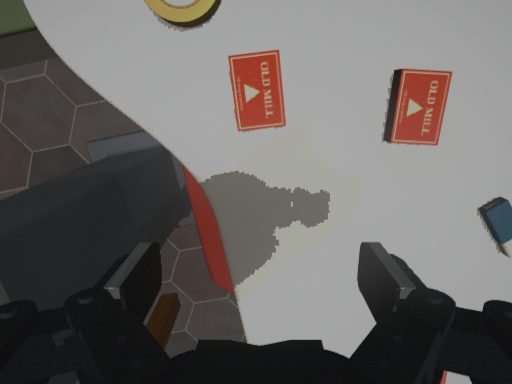

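The wrist views show all three boxes clearly: box_a at (256,85) in line with the base plate, and c and b at (257,90) and (420,107). Fitted sizes of 53×36 mm match, so I'll stack c first.

```bash
cat >> h.py <<'E'
A=(.5418,-.0441,78.8)
def pick(x,y,yaw):
    fingers.gripper_to(.75,20)
    robot.move_to([x,y,.09],[180,0,yaw]); robot.line_to([x,y,.019],velocity=.12)
    fingers.gripper_to(0,20); print('gap',robot.current_finger_gap(),robot.current_gripper_force())
    robot.line_to([x,y,.12],velocity=.2)
def place(dz,x=A[0],y=A[1],yaw=A[2]):
    robot.move_to([x,y,.12+dz],[180,0,yaw]); robot.line_to([x,y,.035+dz],velocity=.15)
    s=robot.line_to([x,y,.0195+dz],velocity=.04,f_stop=4); print('stop',s,robot.current_tool_pos())
    fingers.gripper_to(.75); robot.pause(.3)
    robot.line_to([x,y,.12+dz],velocity=.2)
def look(xy,yaw,z,name,h):
    t=np.radians(yaw); robot.move_to([xy[0]-.07*np.cos(t),xy[1]-.07*np.sin(t),h],[180,0,yaw])
    im,T=wsnap(name); np.save(f'pics/{name}.npy',T)
    for r in redbox(im,T,z): print(name,np.round(r,4))
E
python3 - <<'E'
from h import *
print(robot.tip_reach)
pick(.4382,.2179,85.35); place(.0244)
look(A,A[2],.0404,'wa1',.16)
print(robot.current_time_s())
E
```

```text
0.017
gap 0.4346727990500042 20.69253981113434
stop True [ 0.54199145 -0.0442663   0.04429604]
wa1 [ 5.43100e-01 -4.47000e-02  7.89583e+01  5.33812e+01  3.63285e+01]
11.0
```

View pics/wa1.png

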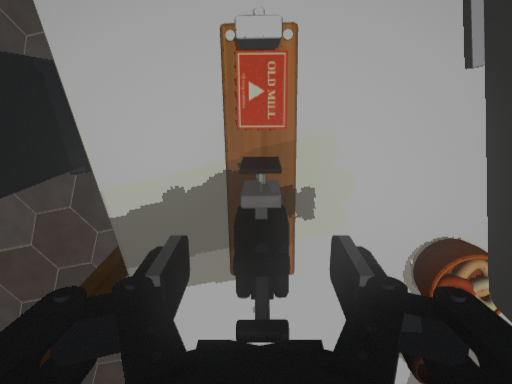

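Box c sits on box_a at (262,90), about 1 mm off and square. Next is box b.

Run:
```python
from h import *
pick(.553,.1836,75.65); place(.0408,A[0]-.0005,A[1]+.0003)
look(A,A[2],.0568,'wa2',.16)
T=np.load('pics/wa.npy'); u=np.array([np.cos(np.radians(A[2])),np.sin(np.radians(A[2]))])
J=onz('wrist',(255,32),.056,T)[:2]; print('jaw edge',J,'grip est',J-.158*u)
pl=[onz('wrist',p,.008,T)[:2] for p in ((218,20),(294,20),(227,268),(290,268))]
f=(pl[0]+pl[1])/2; b=(pl[2]+pl[3])/2; d=f-b; print('plate',f,b,np.degrees(np.arctan2(d[1],d[0])),np.linalg.norm(d),np.linalg.norm(pl[0]-pl[1]))
G=J-.158*u
look(G,A[2],.1,'wl',.2)
print(robot.current_time_s(), [proj('wrist',[*(G+s*u*.024),.108],np.load('pics/wl.npy')) for s in (-1,0,1)])
```

```text
gap 0.4275355948342161 20.58476597070694
stop True [ 0.54146939 -0.04393556  0.06080066]
wa2 [ 5.42700e-01 -4.48000e-02  7.85724e+01  5.27136e+01  3.60913e+01]
jaw edge [ 0.54797535 -0.01337261] grip est [ 0.51728633 -0.16836352]
plate [0.5513664  0.00262151] [ 0.5121303  -0.20419376] 79.25775784224703 0.21050421984912293 0.057824739626971954
wl [ 0.6363 -0.2248 82.2518 34.1993 24.1043]
18.6 [array([257.2790796, 134.1660814]), array([257.2541833 ,  95.91647855]), array([257.22769001,  55.21331656])]
```

View pics/wl.png

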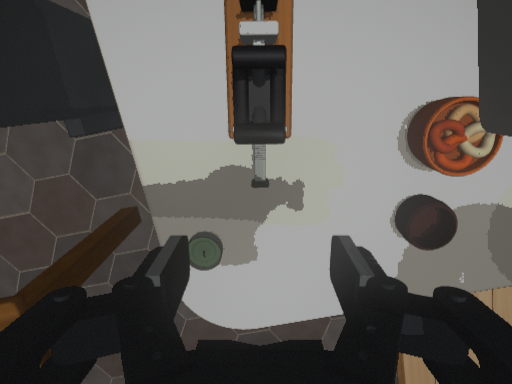

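View pics/wa2.png

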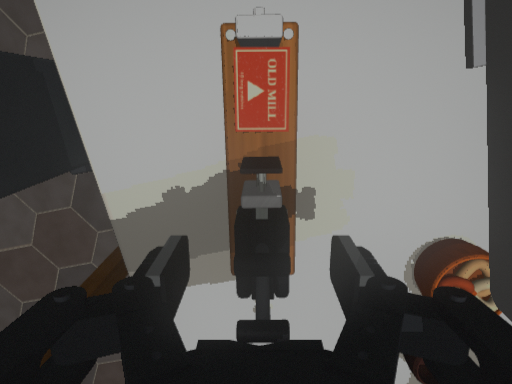

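The column of three is square, with the top box at (262,90). In the lever view the two bars lie at rows 56 and 133, exactly where my grip centre predicts them. Now I'll move to the grip and check what the wrist camera sees from there.

```bash
cat >> h.py <<'E'
G=np.array([.5173-.0005,-.1684]); U=np.array([np.cos(np.radians(79)),np.sin(np.radians(79))])
E
python3 - <<'E'
from h import *
T=np.load('pics/wa.npy'); J=np.array([.54798,-.01337])
for r in (158,161,166): print('pad x in clamp',r,.060+(onz('wrist',(257,r),.056,T)[:2]-J)@U)
fingers.gripper_to(1.0,20)
robot.move_to([*G,.16],[180,0,169]); print(robot.line_to([*G,.096],velocity=.1,f_stop=5))
im,T=wsnap('g0'); np.save('pics/g0.npy',T)
for x in (-.098,0,.007,.033,.06): print(x,proj('wrist',[*(G+(x+.098)*U),.056],T))
print(robot.current_time_s(),robot.current_contact_force())
E
```

```text
pad x in clamp 158 -0.02105344193211256
pad x in clamp 161 -0.023192222156583647
pad x in clamp 166 -0.02678091554034015
False
-0.098 [258.92121192 224.83401574]
0 [441.13321221 224.88460896]
0.007 [454.15160129 224.88822366]
0.033 [502.50940847 224.90165075]
0.06 [552.73345432 224.91559602]
20.9667 [0.06970352 1.09658543 0.19877457]
```

View pics/g0.png

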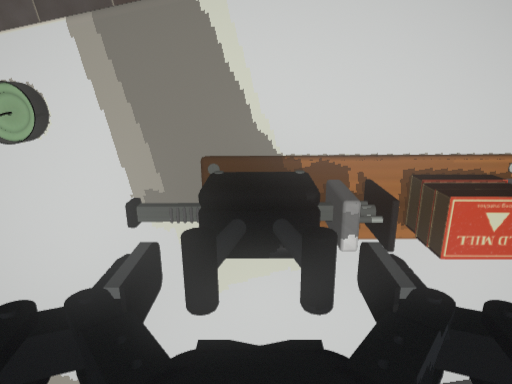

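From the grip pose the wrist camera sees the jaw block at cols 325–358, the pad at 365–397 and the column from 407. I'll track these numerically while pumping. The first pump is safe because about 24 mm is free.

```bash
cat >> h.py <<'E'
def prof(im,row=236,a=325,b=470):
    g=cv2.cvtColor(im,cv2.COLOR_RGB2GRAY); return g[row-2:row+3,a:b].mean(0).astype(int)
def tm(im,x0,x1,y0=176,y1=254):
    g=cv2.cvtColor(im,cv2.COLOR_RGB2GRAY); t=cv2.cvtColor(cv2.imread('pics/g0.png'),cv2.COLOR_BGR2GRAY)[y0:y1,x0:x1]
    r=cv2.matchTemplate(g[y0-2:y1+2],t,cv2.TM_CCOEFF_NORMED); _,v,_,p=cv2.minMaxLoc(r); return p[0],round(v,2)
E
python3 - <<'E'
from h import *
im=cv2.imread('pics/g0.png')[:,:,::-1].copy()
for r in (228,236): print(prof(im,r).tolist())
for o in (.75,.68,.6,.5,.42,.39):
    fingers.gripper_to(o); im=vision.grab_frame('wrist')
    print(o,round(robot.current_finger_gap(),3),round(robot.current_gripper_force(),1),tm(im,322,362),tm(im,363,399))
cv2.imwrite('pics/p1.png',im[:,:,::-1]); print(prof(im,236).tolist())
fingers.gripper_to(.85);im=vision.grab_frame('wrist'); print(tm(im,322,362),tm(im,363,399),robot.current_time_s(),robot.current_contact_force())
cv2.imwrite('pics/p1o.png',im[:,:,::-1]); print(prof(im,236).tolist())
E
```

```text
[54, 56, 60, 53, 52, 56, 56, 59, 64, 69, 70, 70, 71, 71, 71, 72, 84, 99, 104, 108, 112, 112, 112, 111, 111, 111, 110, 110, 110, 111, 110, 110, 106, 104, 96, 106, 112, 112, 112, 112, 111, 105, 94, 80, 63, 46, 41, 41, 41, 41, 41, 42, 42, 42, 41, 41, 41, 42, 41, 42, 42, 41, 41, 42, 43, 47, 49, 51, 51, 54, 56, 78, 113, 113, 113, 112, 104, 104, 105, 107, 106, 102, 93, 82, 71, 62, 57, 56, 59, 59, 67, 71, 80, 65, 60, 60, 60, 61, 61, 60, 61, 60, 61, 64, 68, 75, 81, 66, 61, 60, 60, 60, 60, 60, 60, 60, 60, 60, 62, 75, 100, 106, 126, 166, 181, 123, 106, 104, 104, 103, 104, 103, 104, 105, 104, 105, 105, 103, 103, 103, 103, 103, 103, 103, 103]
[39, 38, 39, 39, 39, 39, 40, 40, 40, 41, 41, 43, 56, 70, 72, 78, 97, 106, 107, 113, 120, 120, 128, 172, 185, 184, 183, 182, 182, 177, 136, 142, 131, 109, 117, 117, 116, 116, 117, 117, 117, 117, 117, 116, 116, 116, 116, 116, 109, 87, 68, 55, 46, 43, 42, 43, 43, 43, 44, 42, 43, 42, 43, 44, 47, 50, 54, 54, 54, 57, 80, 119, 118, 119, 116, 116, 116, 118, 118, 119, 118, 118, 118, 118, 118, 118, 118, 118, 116, 114, 101, 93, 68, 57, 60, 61, 62, 62, 61, 62, 62, 62, 
[... 1104 characters left out ...]
) (379, 0.59) 23.3167 [-0.46350984 -0.40676734  0.28460039]
[32, 32, 33, 33, 32, 34, 33, 34, 33, 35, 44, 60, 90, 116, 115, 115, 115, 114, 107, 96, 86, 76, 62, 62, 65, 70, 70, 70, 71, 71, 71, 72, 82, 93, 97, 101, 110, 116, 121, 124, 137, 138, 138, 138, 149, 197, 196, 195, 178, 161, 116, 119, 119, 119, 119, 119, 119, 119, 119, 119, 114, 100, 84, 69, 55, 46, 44, 43, 44, 44, 44, 44, 44, 44, 45, 44, 45, 45, 46, 45, 47, 52, 56, 57, 57, 57, 61, 85, 113, 101, 92, 93, 86, 63, 64, 63, 63, 63, 63, 63, 63, 63, 63, 69, 70, 87, 73, 65, 63, 63, 63, 63, 64, 63, 64, 64, 63, 63, 66, 84, 107, 114, 142, 185, 164, 111, 111, 109, 107, 107, 107, 107, 109, 115, 116, 115, 114, 114, 116, 117, 116, 114, 114, 115, 114]
```

Edge columns at row 236: the block front went 358→375 and the pad front 395→412. That is 17 px ≈ 9 mm at 1.86 px/mm, and the pad–block spacing is unchanged, so it is still free. I need about 42 px more to firm contact, so I'll make two more full pumps with edge tracking.

```bash
cat >> h.py <<'E'
def edges(im):
    p=np.array(prof(im,236,340,500)).astype(float)
    # block front: last strong drop from bright (>140); pad front: end of the dark run that follows
    c=[i for i in range(len(p)-3) if p[i]>140 and p[i+3]<136 and p[i+4:i+45].min()<75]
    b=c[0] if c else 0; b=max(range(b,b+4),key=lambda i:p[i]-p[i+1])
    i=b+4
    while p[i]>=65 and i<150: i+=1
    while p[i]<78 and i<158: i+=1
    return 340+b+1, round(340+i-(p[i]-78)/max(p[i]-p[i-1],1),1)
E
python3 - <<'E'
from h import *
for n in ('g0','p1','p1o'): print(n,edges(cv2.imread(f'pics/{n}.png')[:,:,::-1].copy()))
for k in (2,3):
    for o in (.6,.5,.39):
        fingers.gripper_to(o); im=vision.grab_frame('wrist'); print(k,o,round(robot.current_gripper_force(),1),edges(im))
    cv2.imwrite(f'pics/p{k}.png',im[:,:,::-1])
    fingers.gripper_to(.8); im=vision.grab_frame('wrist'); print('open',edges(im))
    cv2.imwrite(f'pics/p{k}o.png',im[:,:,::-1])
for r in (225,236): print(prof(im,r,370,500).tolist())
print(robot.current_time_s(),robot.current_contact_force())
E
```

```text
g0 (355, np.float64(394.9))
p1 (375, np.float64(411.6))
p1o (375, np.float64(411.7))
2 0.6 3.8 (378, np.float64(415.3))
2 0.5 3.8 (384, np.float64(428.0))
2 0.39 3.9 (390, np.float64(428.8))
open (390, np.float64(429.4))
3 0.6 3.9 (393, np.float64(443.0))
3 0.5 3.8 (398, np.float64(443.2))
3 0.39 3.9 (404, np.float64(443.2))
open (404, np.float64(443.6))
[72, 72, 73, 74, 74, 74, 75, 75, 75, 75, 74, 74, 75, 75, 75, 75, 77, 95, 136, 170, 184, 180, 201, 201, 201, 201, 201, 201, 201, 201, 201, 201, 201, 199, 182, 140, 90, 90, 90, 90, 90, 90, 90, 90, 89, 89, 89, 89, 89, 88, 87, 87, 87, 87, 86, 81, 62, 50, 47, 47, 46, 46, 45, 46, 46, 45, 47, 51, 53, 57, 57, 57, 57, 56, 61, 66, 89, 107, 115, 147, 185, 158, 110, 108, 107, 106, 105, 105, 104, 105, 104, 104, 106, 104, 105, 105, 106, 104, 105, 106, 107, 109, 105, 104, 104, 104, 104, 103, 104, 105, 104, 103, 103, 103, 103, 103, 103, 103, 104, 117, 153, 187, 195, 195, 195, 196, 196, 196, 196, 195]
[115, 107, 98, 85, 76, 73, 73, 73, 73, 74, 74, 74, 75, 75, 76, 79, 102, 144, 177, 194, 201, 201, 202, 202, 201, 201, 201, 201, 201, 201, 201, 201, 200, 188, 140, 121, 121, 120, 121, 121, 120, 114, 102, 87, 74, 61, 51, 51, 51, 51, 51, 51, 50, 50, 50, 50, 50, 50, 50, 50, 50, 50, 49, 50, 50, 52, 56, 59, 60, 59, 58, 58, 63, 66, 85, 106, 113, 139, 182, 164, 111, 111, 107, 106, 106, 105, 106, 108, 113, 114, 114, 113, 113, 114, 115, 114, 112, 112, 114, 112, 113, 111, 112, 114, 114, 111, 108, 110, 113, 116, 113, 108, 111, 113, 114, 113, 110, 106, 106, 109, 105, 104, 106, 110, 114, 111, 104, 102, 103, 102]
26.25 [0.22294409 0.08634312 0.1213438 ]
```

View pics/p3o.png

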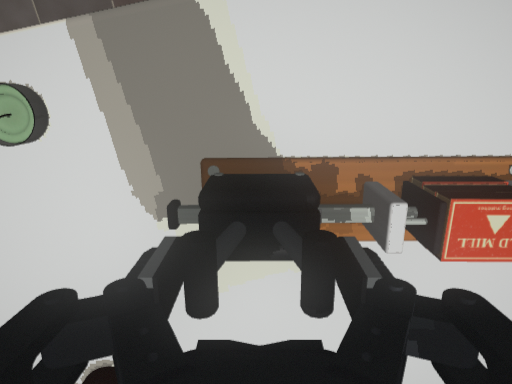

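The block advances 15 px (8 mm) per pump and the pad is now about to touch the column at col 443. Pump 4 goes in steps.

Run:
```python
from h import *
def rep(o):
    im=vision.grab_frame('wrist'); b,p=edges(im); print(o,round(robot.current_finger_gap(),3),round(robot.current_gripper_force(),1),b,p,'depth mm',round((37.3-(p-b))/1.86,1)); return im
rep('start')
for o in (.62,.56,.5,.46,.42,.39): fingers.gripper_to(o); im=rep(o)
cv2.imwrite('pics/p4.png',im[:,:,::-1])
fingers.gripper_to(.8); im=rep('open')
cv2.imwrite('pics/p4o.png',im[:,:,::-1]); print(prof(im,236,385,500).tolist(),robot.current_time_s())
```

```text
start 0.802 0.0 404 443.5 depth mm -1.2
0.62 0.619 4.0 407 444.0 depth mm 0.2
0.56 0.56 4.0 410 447.5 depth mm -0.1Traceback (most recent call last):
  File "<stdin>", line 5, in <module>
  File "<stdin>", line 3, in rep
  File "h.py", line 55, in edges
    c=[i for i in range(len(p)-3) if p[i]>140 and p[i+3]<136 and p[i+4:i+45].min()<75]
                                                                 ~~~~~~~~~~~~~~~^^
    return umr_minimum(a, axis, None, out, keepdims, initial, where)
ValueError: zero-size array to reduction operation minimum which has no identity
```

```bash
sed -i 's/range(len(p)-3) if/range(len(p)-50) if/' h.py
cat >> h.py <<'E'
def rep(o):
    im=vision.grab_frame('wrist'); b,p=edges(im); print(o,round(robot.current_finger_gap(),3),round(robot.current_gripper_force(),1),b,p,'depth mm',round((37.3-(p-b))/1.86,1)); return im
E
python3 - <<'E'
from h import *
for o in (.5,.46,.42,.39): fingers.gripper_to(o); im=rep(o)
cv2.imwrite('pics/p4.png',im[:,:,::-1])
fingers.gripper_to(.8); im=rep('open')
cv2.imwrite('pics/p4o.png',im[:,:,::-1]); print(prof(im,236,385,500).tolist(),robot.current_time_s())
E
```

```text
0.5 0.506 3.9 413 450.8 depth mm -0.3
0.46 0.458 4.1 415 451.9 depth mm 0.2
0.42 0.418 4.4 341 451.7 depth mm -39.5
0.39 0.391 4.6 342 451.7 depth mm -38.9
open 0.798 0.0 416 452.8 depth mm 0.3
[80, 75, 75, 75, 75, 75, 75, 75, 75, 76, 76, 77, 80, 101, 140, 174, 188, 191, 199, 200, 199, 199, 199, 199, 199, 200, 199, 199, 200, 199, 190, 143, 119, 119, 119, 113, 105, 91, 68, 62, 52, 51, 51, 51, 51, 50, 50, 50, 49, 50, 50, 49, 50, 50, 50, 49, 49, 49, 48, 49, 52, 55, 58, 58, 59, 59, 58, 63, 82, 102, 110, 131, 174, 173, 113, 109, 106, 104, 104, 104, 104, 106, 117, 123, 122, 121, 122, 125, 128, 127, 122, 116, 125, 122, 121, 120, 122, 126, 127, 123, 114, 116, 124, 131, 126, 117, 112, 122, 129, 130, 123, 112, 107, 118, 115] 28.75
```

Run:
```python
from h import *
im=cv2.imread('pics/p4.png')[:,:,::-1].copy(); imo=cv2.imread('pics/p4o.png')[:,:,::-1].copy()
for r in (215,225,236,243): print(r,'sq',prof(im,r,390,465).tolist()); print(r,'op',prof(imo,r,390,465).tolist())
```

```text
215 sq [78, 79, 79, 79, 79, 79, 78, 78, 77, 78, 78, 79, 88, 126, 163, 182, 203, 203, 203, 203, 203, 203, 203, 203, 203, 203, 203, 203, 203, 201, 182, 128, 116, 116, 117, 119, 110, 108, 108, 108, 108, 108, 108, 107, 103, 87, 61, 46, 45, 46, 46, 44, 45, 44, 44, 44, 44, 46, 51, 55, 56, 55, 56, 55, 56, 69, 95, 109, 119, 156, 189, 139, 105, 105, 105]
215 op [74, 74, 74, 74, 74, 75, 75, 75, 75, 75, 83, 121, 158, 178, 184, 199, 199, 199, 199, 199, 199, 199, 199, 199, 199, 198, 199, 196, 175, 119, 97, 91, 91, 90, 90, 90, 81, 50, 51, 50, 50, 50, 50, 49, 49, 47, 44, 43, 43, 43, 43, 42, 42, 42, 41, 42, 41, 41, 45, 49, 53, 54, 54, 54, 54, 56, 71, 84, 105, 115, 150, 185, 141, 104, 105]
225 sq [81, 81, 81, 81, 81, 81, 80, 81, 80, 80, 81, 97, 135, 172, 188, 192, 203, 204, 204, 203, 204, 204, 204, 204, 204, 203, 203, 202, 187, 140, 53, 52, 52, 52, 52, 51, 51, 51, 51, 51, 51, 50, 49, 49, 50, 49, 49, 49, 49, 48, 48, 47, 47, 47, 47, 48, 51, 54, 58, 58, 57, 57, 57, 64, 80, 108, 116, 143, 185, 163, 112, 109, 108, 106, 105]
225 op [76, 76, 75, 75, 75, 76, 76, 76, 77, 90, 128, 163, 182, 197, 199, 199, 200,
[... 954 characters left out ...]
204, 195, 175, 150, 125, 97, 85, 84, 103, 140, 171, 188, 203, 205, 204, 204, 204, 205, 204, 204, 204, 204, 204, 205, 204, 195, 198, 204, 204, 204, 204, 204, 204, 204, 203, 203, 204, 202, 188, 167, 137, 108, 89, 76, 74, 61, 54, 54, 53, 53, 53, 53, 57, 58, 61, 62, 62, 61, 62, 67, 85, 110, 117, 144, 186, 160, 110, 108, 107, 107, 108, 108, 108, 108]
243 op [120, 96, 78, 76, 76, 76, 78, 92, 129, 162, 170, 198, 200, 199, 200, 200, 200, 199, 200, 200, 199, 200, 200, 199, 195, 189, 200, 199, 200, 199, 199, 199, 199, 200, 200, 198, 184, 163, 135, 105, 84, 62, 54, 52, 52, 52, 51, 51, 51, 51, 50, 51, 50, 51, 53, 58, 59, 60, 60, 59, 59, 66, 88, 106, 113, 139, 180, 162, 108, 105, 106, 107, 106, 105, 104]
```

Fully squeezed, the pad is about 2 mm in (block 418.3, column end 452). Another full pump would reach about 10 mm, so I'll make the last squeeze in small steps and stop near 8 mm.

```bash
cat >> h.py <<'E'
def depth(im):
    def last(p,t,lo,hi):  # first crossing of level t downward/upward
        return p
    p=np.array(prof(im,225,400,470)).astype(float)
    k=np.where(p>195)[0]; b=k[0]
    while p[b]>130: b+=1
    bb=400+b-1+(p[b-1]-130)/(p[b-1]-p[b])
    q=np.where((p[b+8:-1]<78)&(p[b+9:]>=78))[0][-1]+b+8
    e=400+q+(78-p[q])/(p[q+1]-p[q])
    return bb,e
E
sed -i '/def last/,/return p$/{/def last/d;/return p$/d}' h.py
python3 - <<'E'
from h import *
L=lambda n:cv2.imread(f'pics/{n}.png')[:,:,::-1].copy()
for n in ('p4','p4o'): print(n,depth(L(n)))
p=np.array(prof(L('p3o'),225,370,470)); print('p3o 225: block ~405.2, pad/box ~445.5')
d0=depth(L('p4'))[0]   # squeezed reference, depth about 2
for o in (.66,.6,.56,.53,.51,.49,.47,.455,.445):
    fingers.gripper_to(o); im=vision.grab_frame('wrist'); f=robot.current_gripper_force()
    try: b,e=depth(im)
    except Exception as x: print(o,f,'edge lost'); cv2.imwrite('pics/lost.png',im[:,:,::-1]); break
    d=2+(b-d0)/1.86-(e-454)/1.86
    print(o,round(robot.current_finger_gap(),3),round(f,1),round(b,1),round(e,1),'d',round(d,1))
    if d>7.7: break
cv2.imwrite('pics/p5.png',im[:,:,::-1]); print(robot.current_time_s())
E
```

```text
p4 (np.float64(419.11494252873564), np.float64(453.875))
p4o (np.float64(417.37179487179486), np.float64(454.85))
p3o 225: block ~405.2, pad/box ~445.5
0.66 0.663 4.6 419.7 454.3 d 2.2
0.6 0.599 5.3 422.4 454.0 d 3.8
0.56 0.563 5.6 424.4 453.7 d 5.0
0.53 0.534 5.9 425.6 453.6 d 5.7
0.51 0.51 6.0 426.5 453.4 d 6.3
0.49 0.491 6.1 427.6 453.4 d 6.9
0.47 0.467 6.3 428.5 453.3 d 7.4
0.455 0.457 6.4 429.3 453.3 d 7.9
30.95
```

Run:
```python
import cv2
a=cv2.imread('pics/p5.png')[140:280,300:512]; cv2.imwrite('pics/p5c.png',cv2.resize(a,None,fx=3,fy=3,interpolation=cv2.INTER_CUBIC))
```

```text
(no output)
```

View pics/p5c.png

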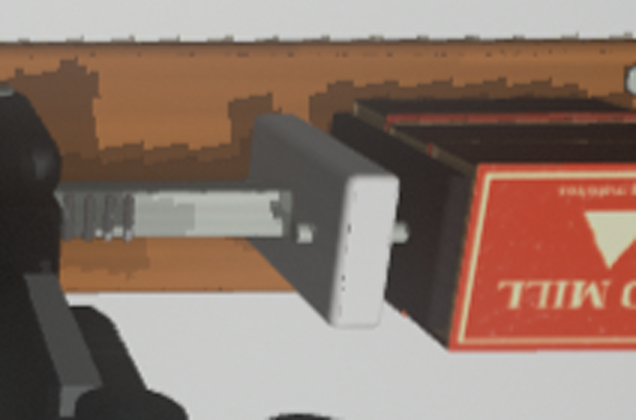

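The pad lies flush on the aligned column (edge at full-frame col 453), with the block front at col 429. Its guide pins stick out behind the block, so it is about half way in, and the grip force slope agrees with about 8 mm. I'll hold and hand in.

Run:
```python
from h import *
robot.pause(.8); print(depth(vision.grab_frame('wrist')),robot.current_gripper_force())
print(workorder.close_job())
```

```text
(np.float64(429.3333333333333), np.float64(453.3333333333333)) 6.391831487417221
the job is handed in; nothing more can be done
None
```

I stacked the three matchboxes in one column, closed the clamp until its pad was about 8 mm in by my camera estimate, and handed the job in at about 32 s with the levers still squeezed; no verdict was returned.

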